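# Sort out the empty bottles by weight for washing

## Robot

A 6-joint arm with a two-finger parallel gripper is mounted at the origin on a cart in front of the work surface, level with it; the furniture and walls round the work are solid. World frame = base frame: x ahead of the robot, y to its left, z up, the work surface at z = 0. Lengths are in m, angles in rad, forces in N, time in s.
With the tool pointing down it reaches from about 0.325 to 0.9 m from the base axis. Payload 6.1 kg.
Tool frame: the origin (TCP) lies at the very end of the fingers, on their centre line; the grasp point (between the pads) lies 19 mm behind it (bot.grasp_offset is the distance from the TCP to the grasp point, in m); z points along the fingers, y is the line along which they close (so a half turn about z gives the same grasp; the last joint's range is limited). The gripper opens to 85 mm and grips with 20 to 120 N. Pads are 22 mm wide; open, the fingers measure 114 mm over their backs; the gripper's body (76 mm by 85 mm) begins 54 mm behind the grasp point. The pads swing forward as they close: fully open they stand 13 mm farther back than shut.
Start: joints at [1.176, 0.22, 1.526, -0, 1.395, -0.126], TCP at [0.166, 0.603, 0.197] pointing down, gripper open.
Joint ranges: [-2.98, 2.98], [-0.91, 2.08], [0.09, 2.57], [-1.24, 4.39], [0.2, 2.65], [-2.68, 2.68]. Speed limits (rad/s): [2.57, 2.57, 3.01, 3.14, 3.14, 3.14].

## Interface

Orientations are given as a rotation vector (axis times angle).
In Python, from bench import bot gives the robot as it stands.
- The arm moves only by the shell command python3 -m jog 'ROWS' [FORCE]. ROWS is JSON, a list of rows, each an object of numbers: "dx", "dy", "dz": the shift along the world's x, y, z in cm; "ax", "ay", "az": the turn, a rotation vector about the world's x, y, z in rad; "gripper": the closure, from -1 (fully open) to 1 (shut). A call has 1 to 20 rows; each row is the pose to reach, as a shift and turn from the pose commanded when the call began; what a row does not reach only later rows make up. A row lasts 1/12 s, in which the tool goes at most 41.7 mm and 7.16 degrees, less where a joint would pass 70% of its speed; a pose out of reach is approached as far as the arm can. A call with a gripper value outside its range is refused whole. The fingers move at their own pace and stop on an object; FORCE is the grip in N (left out, the last holds). Time passes only in rows, so rows that repeat a pose let the fingers close. It gives the time, the measured TCP pose, the force, the opening and the grip force at its end, in the units of the state.
- bot.state(): the state, without advancing time (a new reading comes with each control period).
- bot.grab_frame(name): name is "scene" or "side" or "wrist"; returns the picture (384x512x3 uint8, blue, green, red); there is no depth.
- bot.camera_params(name): a dict with "K" (3x3 intrinsics, pixels), "R" (3x3) and "t" (3): a world point X has camera coordinates R X + t; the wrist camera has in their place "tool_from_camera" (4x4, takes a point from camera to tool coordinates, whose origin is the TCP and whose axes are the flange's). Camera axes: x right, y down, z forward; pixel columns grow to the right and rows downward; lengths in m; the calibration is good to about 2 mm. A picture is of the moment at which its call begins: read the wrist's pose just before it. camera_params takes no time and is no camera call.
- bot.finish_job(): hands the job in; it is judged then, once.
Trained networks look in the newest picture that a camera, given by its name, has taken for a name from the list of things; names that differ only in an ending like _2 or _b are one class to them, and where a whole thing is asked for, a point or a joint stands for the part that bears it (a point fixed in the world has none). Each returns a list of dicts, best first, with "score" (0 to 1); they miss things now and then, are a little off and sometimes report something else, mostly with a low value. They report only what shows in the picture. A call takes as long as a camera call. They do not tell look-alikes from the thing itself.
- bot.search_frame(camera, label): "point" ([x, y, z] in m, in the coordinates of the camera as it stood for that picture, good to about 4 mm: the middle of the surface that is visible of it).
- bot.outline_of(camera, label): "pixels" (384x512 bool, what is visible of it).
- bot.place_of(camera, label): "point" ([x, y, z] in m, in the coordinates of the camera as it stood for that picture, good to about 4 mm: a listed point, or the origin of a listed thing).
The state is a dict: "time": time; "joint_pos": joint angles; "dq": joint speeds; "effort": joint torques, N m; "tool_pos": TCP position; "eef_rot": TCP orientation; "force": force on the tool from outside, world axes, zero at the start; "torque": the same for the moment, N m; "opening": finger opening in m; "grasp_force": force on a finger pad.
Only numpy, scipy, OpenCV 4.12 (cv2) and the standard library are available. Lean on these libraries where they do the work, as an engineer would, in place of code of your own. Each camera call takes 0.05 s, during which the arm holds its last target. There are 200 camera calls.

## Task

Some of the three identical bottles in the low spill tray are empty and the rest are full, which only their weight tells: lift each a little by its cap to feel it. Stand every empty bottle upright in the wire wash basket and leave every full one standing in the spill tray. Set the bottles down, do not drop or tip them, and leave the other things on the bench alone.

Things in the scene. Friction and masses are not known exactly. Their poses are not given: they have to be found in the camera images.
- bottle_a: one of three identical closed milky-white plastic bottles with a white screw cap, upright: round body 74 mm in diameter up to 128 mm, cap 45 mm in diameter from 128 to 163 mm. Origin at the centre of the underside, z up along the bottle. Empty it weighs about 80 g, full about 450 g; its name and place say nothing about which it is. It starts standing in the spill tray; the bottles stand at least 105 mm apart, centre to centre
- bottle_b: one of three identical closed milky-white plastic bottles with a white screw cap, upright: round body 74 mm in diameter up to 128 mm, cap 45 mm in diameter from 128 to 163 mm. Origin at the centre of the underside, z up along the bottle. Empty it weighs about 80 g, full about 450 g; its name and place say nothing about which it is. It starts standing in the spill tray; the bottles stand at least 105 mm apart, centre to centre
- bottle_c: one of three identical closed milky-white plastic bottles with a white screw cap, upright: round body 74 mm in diameter up to 128 mm, cap 45 mm in diameter from 128 to 163 mm. Origin at the centre of the underside, z up along the bottle. Empty it weighs about 80 g, full about 450 g; its name and place say nothing about which it is. It starts standing in the spill tray; the bottles stand at least 105 mm apart, centre to centre
- spill_tray: low flat stainless tray with solid floor, 220 x 250 mm outside, rim only 21 mm high, floor 3 mm thick (bottles stand 3 mm above its origin), walls 3 mm. Fixed to the bench. Origin at the centre of the underside; its x axis lies along the 220 mm side, y along the 250 mm side, z up
- wash_basket: deeper open basket of bare steel wire, 220 x 250 mm outside, wire walls 59 mm high and up to 8 mm thick, flat slatted floor whose top is 12 mm above its origin; inside 204 x 234 mm, room for all three bottles. Fixed to the bench. Origin at the centre of the underside; its x axis lies along the 220 mm side, y along the 250 mm side, z up
- small_bottle: bystander: small white bottle 43 mm in diameter, 81 mm high, standing loose between the tray and the basket; origin at the centre of its underside
- lidded_jar: bystander: specimen jar with a screw lid, 74 mm in diameter, 66 mm high, standing loose behind the gap between the tray and the basket; origin at the centre of its underside
There are look-alikes about, which are no part of the job. Leave any green look-alike of the bottle_c alone.

How it is judged:
At the end, for the whole second after the job is handed in: Every empty bottle stands upright (within 0.12 rad) and at rest on the floor of the wash basket (within 6 mm of it), wholly inside its walls; every full bottle stands likewise on the floor of the spill tray (full or empty is told by the weight with which it rests there: under or over 2.4 N) (((x of bottle_a in the frame of wash_basket between -0.08 and 0.08 m and y of bottle_a in the frame of wash_basket between -0.095 and 0.095 m and z of bottle_a in the frame of wash_basket between -0.005 and 0.018 m and angle between bottle_a's own z axis and vertical below 0.12 rad and linear speed of bottle_a below 0.03 m/s and contact force between bottle_a and wash_basket below 2.4 N) or (x of bottle_a in the frame of spill_tray between -0.08 and 0.08 m and y of bottle_a in the frame of spill_tray between -0.095 and 0.095 m and z of bottle_a in the frame of spill_tray between -0.005 and 0.009 m and angle between bottle_a's own z axis and vertical below 0.12 rad and linear speed of bottle_a below 0.03 m/s and contact force between bottle_a and spill_tray above 2.4 N)) and ((x of bottle_b in the frame of wash_basket between -0.08 and 0.08 m and y of bottle_b in the frame of wash_basket between -0.095 and 0.095 m and z of bottle_b in the frame of wash_basket between -0.005 and 0.018 m and angle between bottle_b's own z axis and vertical below 0.12 rad and linear speed of bottle_b below 0.03 m/s and contact force between bottle_b and wash_basket below 2.4 N) or (x of bottle_b in the frame of spill_tray between -0.08 and 0.08 m and y of bottle_b in the frame of spill_tray between -0.095 and 0.095 m and z of bottle_b in the frame of spill_tray between -0.005 and 0.009 m and angle between bottle_b's own z axis and vertical below 0.12 rad and linear speed of bottle_b below 0.03 m/s and contact force between bottle_b and spill_tray above 2.4 N)) and ((x of bottle_c in the frame of wash_basket between -0.08 and 0.08 m and y of bottle_c in the frame of wash_basket between -0.095 and 0.095 m and z of bottle_c in the frame of wash_basket between -0.005 and 0.018 m and angle between bottle_c's own z axis and vertical below 0.12 rad and linear speed of bottle_c below 0.03 m/s and contact force between bottle_c and wash_basket below 2.4 N) or (x of bottle_c in the frame of spill_tray between -0.08 and 0.08 m and y of bottle_c in the frame of spill_tray between -0.095 and 0.095 m and z of bottle_c in the frame of spill_tray between -0.005 and 0.009 m and angle between bottle_c's own z axis and vertical below 0.12 rad and linear speed of bottle_c below 0.03 m/s and contact force between bottle_c and spill_tray above 2.4 N))); the robot touches nothing.
It fails at once if a bottle is tipped by more than 0.5 rad (angle between any of bottle_a, bottle_b, bottle_c's own z axis and vertical above 0.5 rad).
It fails at once if a bottle is dropped: it moves faster than 0.7 m/s while the fingers do not touch it (a fall of some 25 mm) ((linear speed of bottle_a above 0.7 m/s and contact force between the fingers and bottle_a below 0.1 N) or (linear speed of bottle_b above 0.7 m/s and contact force between the fingers and bottle_b below 0.1 N) or (linear speed of bottle_c above 0.7 m/s and contact force between the fingers and bottle_c below 0.1 N)).
It fails at once if the small bottle or the jar is shifted by more than 30 mm (distance of any of small_bottle, lidded_jar from where it was at the start of the episode above 0.03 m).
It also fails if it takes over 70 s, if anything falls off the work surface, if the arm or the gripper's body presses on something with over 40 N, if the wrist force passes 120 N, or if a joint passes its speed limit or range.

## Working session

There is one attempt and no reset: what is moved stays moved. The work goes in short steps, Python scripts to look and compute and a shell command to move; the robot and the scene stay as the last step left them, time stands still between calls to the robot, and variables do not carry over. Pictures are saved under pics/ and viewed, at most 10 in all, crops included, and the job is handed in when it is done.

```bash
mkdir -p pics; cat > h.py <<'E'
import numpy as np, cv2
from bench import bot
from scipy.spatial.transform import Rotation as Ro
def toworld(cam,p,s=None):
    c=bot.camera_params(cam); p=np.array(p)
    if cam=="wrist":
        s=s or bot.state(); T=np.array(c["tool_from_camera"])
        return Ro.from_rotvec(s["eef_rot"]).as_matrix()@(T[:3,:3]@p+T[:3,3])+np.array(s["tool_pos"])
    return np.array(c["R"]).T@(p-np.array(c["t"]))
def pix(cam,X):
    c=bot.camera_params(cam); q=np.array(c["K"])@(np.array(c["R"])@X+np.array(c["t"])); return (q[:2]/q[2]).round()
E
python3 - <<'E'
from h import *
ims=[]
for c in ["scene","side"]:
    im=bot.grab_frame(c); cv2.imwrite(f"pics/{c}0.png",im)
    for l in ["bottle_a","spill_tray","wash_basket","small_bottle","lidded_jar"]:
        for r in bot.place_of(c,l):
            X=toworld(c,r["point"]); print(c,l,round(r["score"],2),X.round(3),pix(c,X))
E
```

```text
scene bottle_a 0.94 [0.452 0.316 0.003] [287. 198.]
scene bottle_a 0.93 [0.545 0.234 0.001] [257. 206.]
scene bottle_a 0.92 [0.477 0.711 0.006] [379. 252.]
scene bottle_a 0.88 [0.438 0.167 0.003] [256. 178.]
scene bottle_a 0.84 [ 0.431  0.438 -0.002] [317. 209.]
scene bottle_a 0.79 [ 0.325 -0.099 -0.002] [217. 133.]
scene bottle_a 0.56 [ 0.303  0.47  -0.002] [339. 188.]
scene spill_tray 0.62 [0.486 0.236 0.002] [265. 195.]
scene wash_basket 0.81 [ 0.56  -0.241  0.005] [157. 156.]
scene wash_basket 0.15 [0.488 0.236 0.003] [265. 195.]
scene small_bottle 0.64 [ 0.516 -0.006  0.   ] [210. 174.]
scene lidded_jar 0.66 [ 0.7   -0.007  0.003] [183. 207.]
side bottle_a 0.88 [0.48  0.713 0.001] [207. 140.]
side bottle_a 0.82 [ 0.324 -0.103  0.004] [263. 266.]
side bottle_a 0.77 [0.546 0.232 0.007] [270. 190.]
side bottle_a 0.71 [0.455 0.31  0.006] [241. 186.]
side bottle_a 0.62 [0.308 0.47  0.002] [192. 176.]
side bottle_a 0.56 [0.44  0.168 0.003] [255. 208.]
side spill_tray 0.88 [ 0.492  0.235 -0.001] [258. 195.]
side wash_basket 0.78 [ 0.557 -0.238 -0.003] [346. 270.]
side small_bottle 0.56 [ 0.518 -0.007  0.001] [297. 230.]
side lidded_jar 0.75 [ 0.704 -0.003  0.002] [338. 213.]
```

View pics/scene0.png

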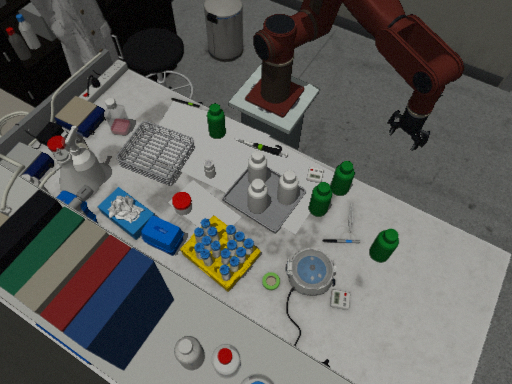

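View pics/side0.png

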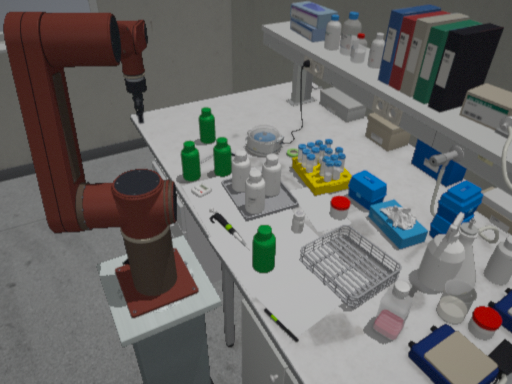

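The scene shows white bottles at (258,165), (288,187) and (258,195), all in the tray. The green look-alikes are at (217,120), (343,177), (320,198) and (384,245). Only the three white ones standing in the tray fit the description. I'll confirm that in a crop and measure the basket's yaw.

```bash
python3 - <<'E'
from h import *
im=bot.grab_frame("scene")
cv2.imwrite("pics/crop.png",cv2.resize(im[110:240,110:340],None,fx=3.4,fy=3.4,interpolation=cv2.INTER_CUBIC))
c=bot.camera_params("scene");K,R,t=[np.array(c[k]) for k in("K","R","t")]
def fit(l,h):
    m=bot.outline_of("scene",l)[0]["pixels"]
    v,u=np.nonzero(m); d=np.linalg.inv(K)@np.vstack([u,v,np.ones_like(u)]); d=R.T@d; o=-R.T@t
    P=(o[:,None]+d*((h-o[2])/d[2]))[:2].T
    print(l,h,cv2.minAreaRect((P*1000).astype(np.float32)))
fit("spill_tray",.01);fit("wash_basket",.03);fit("wash_basket",.059)
s=bot.state();print(s["tool_pos"],Ro.from_rotvec(s["eef_rot"]).as_matrix().round(3),s["opening"],s["force"])
print(np.array(bot.camera_params("wrist")["tool_from_camera"]).round(3))
E
```

```text
spill_tray 0.01 ((491.137451171875, 233.81881713867188), (264.8665466308594, 236.2780303955078), 87.63312530517578)
wash_basket 0.03 ((554.2112426757812, -245.66915893554688), (251.16954040527344, 275.5389099121094), 7.644353866577148)
wash_basket 0.059 ((568.1676025390625, -227.75714111328125), (245.9685821533203, 269.8332824707031), 7.644340991973877)
[0.16599095 0.60256259 0.19692422] [[-0.964  0.266  0.   ]
 [ 0.266  0.964  0.   ]
 [ 0.     0.    -1.   ]] 0.08517444895891078 [-0.29299471  0.3869735   0.147541  ]
[[-0.001 -0.964 -0.265  0.066]
 [ 1.    -0.    -0.001  0.001]
 [ 0.    -0.265  0.964 -0.178]
 [ 0.     0.     0.     1.   ]]
```

View pics/crop.png

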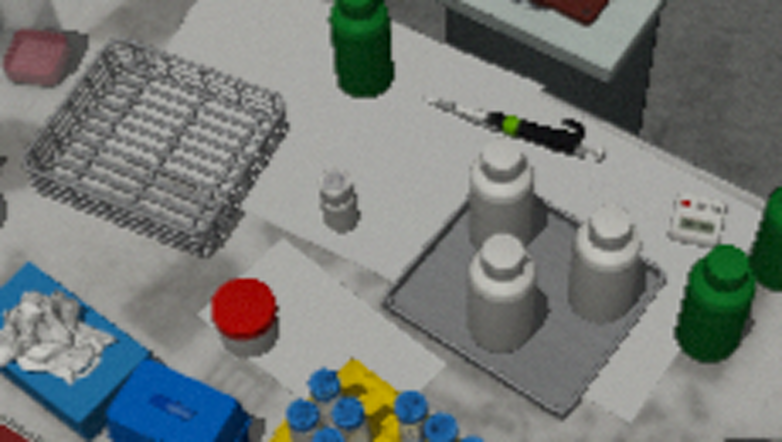

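The crop confirms three white bottles in the tray and the green ones outside it. The tray's yaw is about -2° and the basket's about 7.6°. I'll move above the bottle at (0.454,0.313).

```bash
python3 -m jog '[{"dz":4,"gripper":-1},{"dx":2,"dy":-2,"dz":7},{"dx":29,"dy":-29,"dz":7},{"dx":29,"dy":-29,"dz":7},{"dx":29,"dy":-29,"dz":7},{"dx":29,"dy":-29,"dz":7},{"dx":29,"dy":-29,"dz":7},{"dx":29,"dy":-29,"dz":7},{"dx":29,"dy":-29,"dz":7},{"dx":29,"dy":-29,"dz":7},{"dx":29,"dy":-29,"dz":7},{"dx":29,"dy":-29,"dz":7},{"dx":29,"dy":-29,"dz":7},{"dx":29,"dy":-29,"dz":7},{"dx":29,"dy":-29,"dz":7}]' 50
cat > w.py <<'E'
from h import *
import sys
s=bot.state(); im=bot.grab_frame("wrist"); cv2.imwrite(f"pics/{sys.argv[1]}.png",im)
print("tcp",np.array(s["tool_pos"]).round(4),"F",np.array(s["force"]).round(2),s["time"])
for l in sys.argv[2:]:
    for r in bot.place_of("wrist",l):
        if r["score"]>.3: print(l,round(r["score"],2),toworld("wrist",r["point"],s).round(3))
E
python3 w.py w1 bottle_a spill_tray
```

```text
tcp [0.166  0.6026 0.1969] F [-0.29  0.39  0.15] 0.8
bottle_a 0.75 [ 0.305  0.467 -0.   ]validation failed for argument at $[0]...
```

View pics/w1.png

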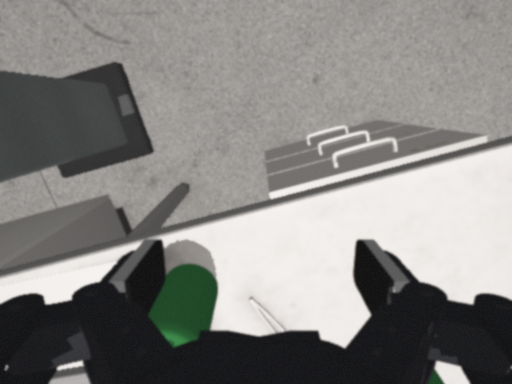

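The move was refused and the arm hasn't moved. The picture shows a green bottle under the fingers at (185,300). I'll write out the keys in full.

```bash
python3 -m jog '[{"dx":0,"dy":0,"dz":4,"ax":0,"ay":0,"az":0,"gripper":-1}]' 50; python3 -m jog --help | head -30
```

```text
time: 1.03
tool_pos: [0.164, 0.5978, 0.2277]
eef_rot: [-0.421, -3.109, 0.024]
force: [0.3, 0.2, -1.8]
opening: 0.0853
grasp_force: 0.0invalid input: not JSON, or not a number
```

```bash
python3 -m jog '[{"dx":28.8,"dy":-29,"dz":3,"ax":0,"ay":0,"az":0,"gripper":-1},{"dx":28.8,"dy":-29,"dz":3,"ax":0,"ay":0,"az":0,"gripper":-1},{"dx":28.8,"dy":-29,"dz":3,"ax":0,"ay":0,"az":0,"gripper":-1},{"dx":28.8,"dy":-29,"dz":3,"ax":0,"ay":0,"az":0,"gripper":-1},{"dx":28.8,"dy":-29,"dz":3,"ax":0,"ay":0,"az":0,"gripper":-1},{"dx":28.8,"dy":-29,"dz":3,"ax":0,"ay":0,"az":0,"gripper":-1},{"dx":28.8,"dy":-29,"dz":3,"ax":0,"ay":0,"az":0,"gripper":-1},{"dx":28.8,"dy":-29,"dz":3,"ax":0,"ay":0,"az":0,"gripper":-1},{"dx":28.8,"dy":-29,"dz":3,"ax":0,"ay":0,"az":0,"gripper":-1},{"dx":28.8,"dy":-29,"dz":3,"ax":0,"ay":0,"az":0,"gripper":-1},{"dx":28.8,"dy":-29,"dz":3,"ax":0,"ay":0,"az":0,"gripper":-1},{"dx":28.8,"dy":-29,"dz":3,"ax":0,"ay":0,"az":0,"gripper":-1},{"dx":28.8,"dy":-29,"dz":3,"ax":0,"ay":0,"az":0,"gripper":-1},{"dx":28.8,"dy":-29,"dz":3,"ax":0,"ay":0,"az":0,"gripper":-1},{"dx":28.8,"dy":-29,"dz":3,"ax":0,"ay":0,"az":0,"gripper":-1}]' 50
python3 w.py w2 bottle_a spill_tray
```

```text
time: 2.28
tool_pos: [0.453, 0.3136, 0.2668]
eef_rot: [-0.418, -3.113, -0.0]
force: [-0.1, -0.1, 0.0]
opening: 0.0853
grasp_force: 0.0
tcp [0.453  0.3136 0.2668] F [-0.12 -0.08  0.01] 2.2833
bottle_a 0.9 [0.303 0.469 0.002]
bottle_a 0.84 [0.544 0.235 0.004]
bottle_a 0.68 [0.433 0.441 0.003]
bottle_a 0.67 [0.434 0.166 0.005]
bottle_a 0.67 [0.458 0.31  0.004]
spill_tray 0.64 [ 0.49   0.234 -0.003]
```

View pics/w2.png

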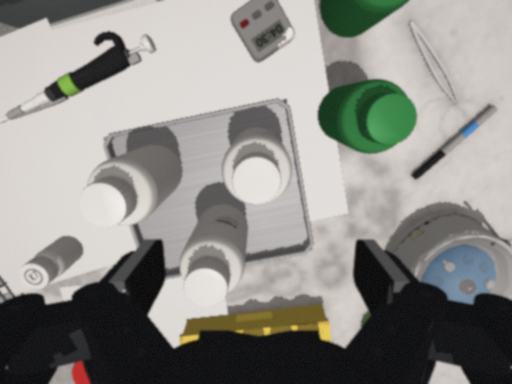

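The wrist view shows the three white caps at (105,203), (257,178) and (207,285), clear of the green bottles. I'll descend and grip the first.

```bash
python3 -m jog '[{"dx":0.3,"dy":-0.1,"dz":-4,"ax":0,"ay":0,"az":0,"gripper":-1},{"dx":0.3,"dy":-0.1,"dz":-8,"ax":0,"ay":0,"az":0,"gripper":-1},{"dx":0.3,"dy":-0.1,"dz":-11,"ax":0,"ay":0,"az":0,"gripper":-1},{"dx":0.3,"dy":-0.1,"dz":-12.7,"ax":0,"ay":0,"az":0,"gripper":-1},{"dx":0.3,"dy":-0.1,"dz":-12.7,"ax":0,"ay":0,"az":0,"gripper":-1},{"dx":0.3,"dy":-0.1,"dz":-12.7,"ax":0,"ay":0,"az":0,"gripper":1},{"dx":0.3,"dy":-0.1,"dz":-12.7,"ax":0,"ay":0,"az":0,"gripper":1},{"dx":0.3,"dy":-0.1,"dz":-12.7,"ax":0,"ay":0,"az":0,"gripper":1},{"dx":0.3,"dy":-0.1,"dz":-12.7,"ax":0,"ay":0,"az":0,"gripper":1},{"dx":0.3,"dy":-0.1,"dz":-12.7,"ax":0,"ay":0,"az":0,"gripper":1},{"dx":0.3,"dy":-0.1,"dz":-12.7,"ax":0,"ay":0,"az":0,"gripper":1},{"dx":0.3,"dy":-0.1,"dz":-12.7,"ax":0,"ay":0,"az":0,"gripper":1},{"dx":0.3,"dy":-0.1,"dz":-12.7,"ax":0,"ay":0,"az":0,"gripper":1}]' 50
```

```text
time: 3.52
tool_pos: [0.4571, 0.3116, 0.1402]
eef_rot: [0.421, 3.113, 0.0]
force: [-0.0, -0.1, 0.2]
opening: 0.0001
grasp_force: 0.0
```

The fingers shut on nothing, so I'll look before doing anything else.

```bash
python3 - <<'E'
from h import *
a=bot.grab_frame("scene"); b=bot.grab_frame("side")
for c in("scene","side"):
    for r in bot.place_of(c,"bottle_a"): print(c,round(r["score"],2),toworld(c,r["point"]).round(3))
f=lambda i:cv2.resize(i,None,fx=3,fy=3,interpolation=cv2.INTER_CUBIC)
cv2.imwrite("pics/miss.png",np.hstack([f(a[110:240,210:340]),f(b[120:250,190:320])]))
E
```

```text
scene 0.96 [0.432 0.438 0.   ]
scene 0.93 [0.438 0.167 0.004]
scene 0.83 [0.545 0.233 0.001]
scene 0.78 [0.476 0.714 0.   ]
scene 0.69 [ 0.327 -0.1   -0.002]
scene 0.59 [0.45  0.314 0.006]
side 0.87 [0.453 0.309 0.006]
side 0.76 [0.438 0.168 0.002]
side 0.74 [ 0.304  0.471 -0.001]
side 0.7 [ 0.433  0.435 -0.003]
side 0.65 [0.545 0.23  0.003]
side 0.6 [ 0.323 -0.099  0.006]
side 0.58 [ 0.479  0.714 -0.001]
```

View pics/miss.png

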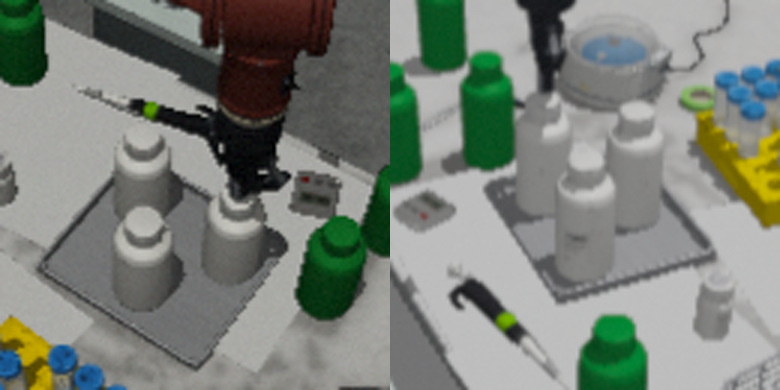

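```bash
python3 - <<'E'
from h import *
s=bot.state(); p=np.array(s["tool_pos"]); print(p,s["opening"],s["force"],s["joint_pos"])
for c in("scene","side"):
    cp=bot.camera_params(c); print(c,"cam at",(-np.array(cp["R"]).T@cp["t"]).round(2))
    for n,X in dict(tcp=p,cap=np.array([.454,.312,.166]),above=p+[0,0,.03]).items(): print(n,pix(c,X))
a=cv2.imread("pics/miss.png")
print(bot.camera_params("wrist")["K"])
b=bot.grab_frame("side");a=bot.grab_frame("scene");w=bot.grab_frame("wrist")
f=lambda i:cv2.resize(i,(400,400),interpolation=cv2.INTER_NEAREST)
z=np.vstack([np.hstack([f(a[145:195,265:315]),f(b[125:175,217:267])]),np.zeros((0,800,3),np.uint8)])
cv2.imwrite("pics/z.png",z)
E
```

```text
[0.45697163 0.31150967 0.13983617] 0.00022287535980468898 [ 1.34285194 -0.10332345  0.4760235 ] [ 4.55732435e-01  9.73779040e-02  1.77479318e+00 -1.63636016e-05
  1.26954071e+00 -8.46254342e-01]
scene cam at [1.23 0.62 1.43]
tcp [288. 179.]
cap [289. 175.]
above [289. 175.]
side cam at [-0.16 -0.91  1.03]
tcp [241. 158.]
cap [241. 152.]
above [241. 151.]
[[316.05648206   0.         258.88524664]
 [  0.         316.05648206 190.24435269]
 [  0.           0.           1.        ]]
```

View pics/z.png

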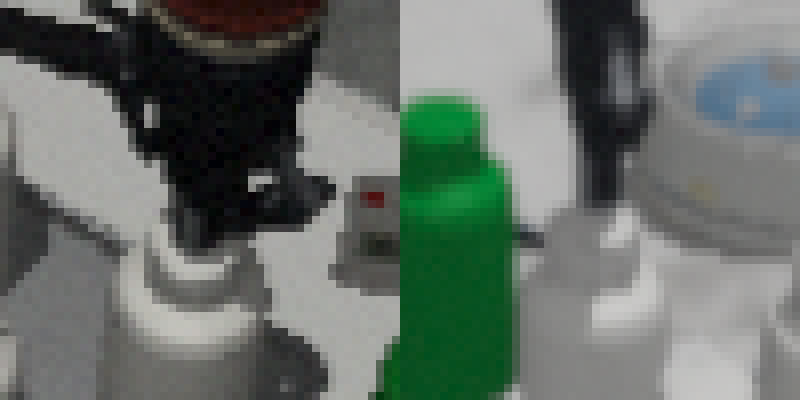

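```bash
python3 - <<'E'
from h import *
w=bot.grab_frame("wrist");c=bot.camera_params("wrist");T=np.array(c["tool_from_camera"]);K=np.array(c["K"])
def pw(X): q=K@(np.linalg.inv(T)@np.r_[X,1])[:3]; return (q[:2]/q[2]).round()
for z in(0,-.026,-.05): print(z,pw([0,0,z]))
p=pw([0,0,0]).astype(int)
print(bot.state()["time"])
for r in bot.place_of("wrist","bottle_a"): print(round(r["score"],2),toworld("wrist",r["point"]).round(3))
cv2.imwrite("pics/w3.png",w)
E
```

```text
0 [258. 219.]
-0.026 [258. 236.]
-0.05 [258. 258.]
3.9167
0.88 [0.542 0.23  0.005]
0.76 [0.433 0.439 0.003]
0.7 [0.456 0.311 0.001]
0.66 [0.435 0.168 0.005]
```

View pics/w3.png

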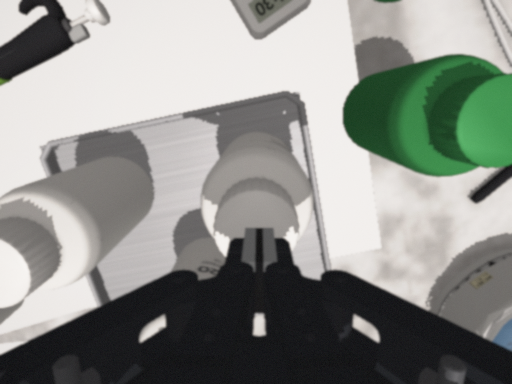

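The fingertips in the scene, side and wrist views all end about 30-35 mm above the nominal TCP. They closed just above the cap without touching anything, and the force stayed near 0. I'll lift, open and go about 35 mm lower, watching the force.

```bash
python3 -m jog '[{"dx":0,"dy":0,"dz":3,"ax":0,"ay":0,"az":0,"gripper":-1},{"dx":-0.2,"dy":0,"dz":4,"ax":0,"ay":0,"az":0,"gripper":-1},{"dx":-0.2,"dy":0,"dz":4,"ax":0,"ay":0,"az":0,"gripper":-1},{"dx":-0.2,"dy":0,"dz":4,"ax":0,"ay":0,"az":0,"gripper":-1},{"dx":-0.2,"dy":0,"dz":4,"ax":0,"ay":0,"az":0,"gripper":-1},{"dx":-0.2,"dy":0,"dz":4,"ax":0,"ay":0,"az":0,"gripper":-1},{"dx":-0.2,"dy":0,"dz":4,"ax":0,"ay":0,"az":0,"gripper":-1},{"dx":-0.2,"dy":0,"dz":4,"ax":0,"ay":0,"az":0,"gripper":-1},{"dx":-0.2,"dy":0,"dz":2,"ax":0,"ay":0,"az":0,"gripper":-1},{"dx":-0.2,"dy":0,"dz":0,"ax":0,"ay":0,"az":0,"gripper":-1},{"dx":-0.2,"dy":0,"dz":-1,"ax":0,"ay":0,"az":0,"gripper":-1},{"dx":-0.2,"dy":0,"dz":-2,"ax":0,"ay":0,"az":0,"gripper":-1},{"dx":-0.2,"dy":0,"dz":-2,"ax":0,"ay":0,"az":0,"gripper":-1}]' 50
python3 -m jog '[{"dx":0,"dy":0,"dz":-0.7,"ax":0,"ay":0,"az":0,"gripper":-1},{"dx":0,"dy":0,"dz":-1.4,"ax":0,"ay":0,"az":0,"gripper":-1},{"dx":0,"dy":0,"dz":-1.4,"ax":0,"ay":0,"az":0,"gripper":-1}]'
python3 -m jog '[{"dx":0,"dy":0,"dz":0,"ax":0,"ay":0,"az":0,"gripper":1},{"dx":0,"dy":0,"dz":0,"ax":0,"ay":0,"az":0,"gripper":1},{"dx":0,"dy":0,"dz":0,"ax":0,"ay":0,"az":0,"gripper":1},{"dx":0,"dy":0,"dz":0,"ax":0,"ay":0,"az":0,"gripper":1},{"dx":0,"dy":0,"dz":0,"ax":0,"ay":0,"az":0,"gripper":1},{"dx":0,"dy":0,"dz":0,"ax":0,"ay":0,"az":0,"gripper":1},{"dx":0,"dy":0,"dz":0,"ax":0,"ay":0,"az":0,"gripper":1}]' 50
```

```text
time: 5.05
tool_pos: [0.4535, 0.3108, 0.1174]
eef_rot: [-0.421, -3.11, 0.004]
force: [-1.0, -0.1, 0.3]
opening: 0.0859
grasp_force: 0.0
time: 5.3
tool_pos: [0.4546, 0.3113, 0.1049]
eef_rot: [-0.421, -3.112, 0.001]
force: [0.2, 0.7, -0.1]
opening: 0.0854
grasp_force: 0.0
time: 5.88
tool_pos: [0.4555, 0.3116, 0.1068]
eef_rot: [0.421, 3.112, 0.001]
force: [-1.4, -1.5, 5.6]
opening: 0.0435
grasp_force: 51.3
```

It's gripped, with an opening of 43.5 mm on the 45 mm cap. I'll lift a little and weigh it.

```bash
python3 -m jog '[{"dx":0,"dy":0,"dz":0.7,"ax":0,"ay":0,"az":0,"gripper":1},{"dx":0,"dy":0,"dz":1.4,"ax":0,"ay":0,"az":0,"gripper":1},{"dx":0,"dy":0,"dz":2,"ax":0,"ay":0,"az":0,"gripper":1},{"dx":0,"dy":0,"dz":2,"ax":0,"ay":0,"az":0,"gripper":1},{"dx":0,"dy":0,"dz":2,"ax":0,"ay":0,"az":0,"gripper":1},{"dx":0,"dy":0,"dz":2,"ax":0,"ay":0,"az":0,"gripper":1},{"dx":0,"dy":0,"dz":2,"ax":0,"ay":0,"az":0,"gripper":1},{"dx":0,"dy":0,"dz":2,"ax":0,"ay":0,"az":0,"gripper":1}]'
for i in 1 2; do python3 -m jog '[{"dx":0,"dy":0,"dz":0,"ax":0,"ay":0,"az":0,"gripper":1},{"dx":0,"dy":0,"dz":0,"ax":0,"ay":0,"az":0,"gripper":1}]' | grep force; done
```

```text
time: 6.55
tool_pos: [0.4547, 0.3114, 0.1254]
eef_rot: [-0.421, -3.113, 0.001]
force: [-0.4, -0.1, -4.6]
opening: 0.0432
grasp_force: 51.6
force: [-0.3, -0.9, -3.6]
grasp_force: 51.6
force: [0.1, 0.6, -3.9]
grasp_force: 51.6
```

It weighs about 4 N, so it's full. I'll set it back, release and go to the bottle at (0.545,0.233).

```bash
python3 -m jog '[{"dx":0,"dy":0,"dz":-0.6,"ax":0,"ay":0,"az":0,"gripper":1},{"dx":0,"dy":0,"dz":-1.2,"ax":0,"ay":0,"az":0,"gripper":1},{"dx":0,"dy":0,"dz":-1.6,"ax":0,"ay":0,"az":0,"gripper":1},{"dx":0,"dy":0,"dz":-1.9,"ax":0,"ay":0,"az":0,"gripper":1},{"dx":0,"dy":0,"dz":-1.9,"ax":0,"ay":0,"az":0,"gripper":1},{"dx":0,"dy":0,"dz":-1.9,"ax":0,"ay":0,"az":0,"gripper":-1},{"dx":0,"dy":0,"dz":-1.9,"ax":0,"ay":0,"az":0,"gripper":-1},{"dx":0,"dy":0,"dz":-1.9,"ax":0,"ay":0,"az":0,"gripper":-1},{"dx":0,"dy":0,"dz":-1.9,"ax":0,"ay":0,"az":0,"gripper":-1},{"dx":0,"dy":0,"dz":-1.9,"ax":0,"ay":0,"az":0,"gripper":-1}]'
python3 -m jog '[{"dx":0,"dy":0,"dz":3,"ax":0,"ay":0,"az":0,"gripper":-1},{"dx":0,"dy":0,"dz":6,"ax":0,"ay":0,"az":0,"gripper":-1},{"dx":0,"dy":0,"dz":9,"ax":0,"ay":0,"az":0,"gripper":-1},{"dx":3,"dy":-2.6,"dz":9,"ax":0,"ay":0,"az":0,"gripper":-1},{"dx":6,"dy":-5.2,"dz":9,"ax":0,"ay":0,"az":0,"gripper":-1},{"dx":9,"dy":-7.8,"dz":9,"ax":0,"ay":0,"az":0,"gripper":-1},{"dx":9,"dy":-7.8,"dz":9,"ax":0,"ay":0,"az":0,"gripper":-1},{"dx":9,"dy":-7.8,"dz":9,"ax":0,"ay":0,"az":0,"gripper":-1}]'
python3 w.py w4 bottle_a
```

```text
time: 7.72
tool_pos: [0.4551, 0.3117, 0.1071]
eef_rot: [0.421, 3.113, 0.0]
force: [0.2, -0.4, -0.4]
opening: 0.085
grasp_force: 0.0
time: 8.38
tool_pos: [0.5462, 0.2319, 0.1967]
eef_rot: [-0.426, -3.112, 0.0]
force: [-0.1, 1.8, 0.9]
opening: 0.0854
grasp_force: 0.0
tcp [0.5462 0.2319 0.1967] F [-0.14  1.8   0.9 ] 8.3833
bottle_a 0.94 [0.543 0.231 0.006]
bottle_a 0.88 [0.455 0.311 0.003]
bottle_a 0.75 [0.432 0.441 0.004]
```

Next: descend to 0.108, grip and weigh.

```bash
python3 -m jog '[{"dx":-0.1,"dy":0,"dz":-3,"ax":0,"ay":0,"az":0,"gripper":-1},{"dx":-0.1,"dy":0,"dz":-6,"ax":0,"ay":0,"az":0,"gripper":-1},{"dx":-0.1,"dy":0,"dz":-8,"ax":0,"ay":0,"az":0,"gripper":-1},{"dx":-0.1,"dy":0,"dz":-8.8,"ax":0,"ay":0,"az":0,"gripper":-1},{"dx":-0.1,"dy":0,"dz":-8.8,"ax":0,"ay":0,"az":0,"gripper":-1}]' | grep -E 'tool_pos|force'
python3 -m jog '[{"dx":0,"dy":0,"dz":0,"ax":0,"ay":0,"az":0,"gripper":1},{"dx":0,"dy":0,"dz":0,"ax":0,"ay":0,"az":0,"gripper":1},{"dx":0,"dy":0,"dz":0,"ax":0,"ay":0,"az":0,"gripper":1},{"dx":0,"dy":0,"dz":0,"ax":0,"ay":0,"az":0,"gripper":1},{"dx":0,"dy":0,"dz":0,"ax":0,"ay":0,"az":0,"gripper":1},{"dx":0,"dy":0,"dz":0,"ax":0,"ay":0,"az":0,"gripper":1},{"dx":0,"dy":0,"dz":0,"ax":0,"ay":0,"az":0,"gripper":1}]' 50
python3 -m jog '[{"dx":0,"dy":0,"dz":0.7,"ax":0,"ay":0,"az":0,"gripper":1},{"dx":0,"dy":0,"dz":1.4,"ax":0,"ay":0,"az":0,"gripper":1},{"dx":0,"dy":0,"dz":2,"ax":0,"ay":0,"az":0,"gripper":1},{"dx":0,"dy":0,"dz":2,"ax":0,"ay":0,"az":0,"gripper":1},{"dx":0,"dy":0,"dz":2,"ax":0,"ay":0,"az":0,"gripper":1},{"dx":0,"dy":0,"dz":2,"ax":0,"ay":0,"az":0,"gripper":1},{"dx":0,"dy":0,"dz":2,"ax":0,"ay":0,"az":0,"gripper":1},{"dx":0,"dy":0,"dz":2,"ax":0,"ay":0,"az":0,"gripper":1}]'
for i in 1 2; do python3 -m jog '[{"dx":0,"dy":0,"dz":0,"ax":0,"ay":0,"az":0,"gripper":1},{"dx":0,"dy":0,"dz":0,"ax":0,"ay":0,"az":0,"gripper":1}]' | grep force; done
```

```text
tool_pos: [0.5413, 0.234, 0.1064]
force: [0.3, -0.5, -0.1]
grasp_force: 0.0
time: 9.48
tool_pos: [0.5456, 0.2338, 0.1113]
eef_rot: [0.421, 3.11, 0.002]
force: [-1.1, -0.7, 6.5]
opening: 0.0432
grasp_force: 51.2
time: 10.15
tool_pos: [0.5436, 0.2335, 0.1284]
eef_rot: [-0.421, -3.112, 0.001]
force: [-0.3, 0.2, -0.6]
opening: 0.0434
grasp_force: 50.9
force: [0.6, 0.8, -0.4]
grasp_force: 50.9
force: [-0.2, 0.3, -0.7]
grasp_force: 50.9
```

It weighs about 0.6-0.8 N, so it's empty. I'll carry it up and over to the basket, with its underside at about 140 mm and clear of everything.

```bash
python3 -m jog '[{"dx":0,"dy":0,"dz":2,"ax":0,"ay":0,"az":0,"gripper":1},{"dx":0,"dy":0,"dz":5,"ax":0,"ay":0,"az":0,"gripper":1},{"dx":0,"dy":0,"dz":8,"ax":0,"ay":0,"az":0,"gripper":1},{"dx":0,"dy":0,"dz":11,"ax":0,"ay":0,"az":0,"gripper":1},{"dx":0,"dy":-2,"dz":12,"ax":0,"ay":0,"az":0,"gripper":1},{"dx":0,"dy":-5,"dz":12,"ax":0,"ay":0,"az":0,"gripper":1},{"dx":0,"dy":-9,"dz":12,"ax":0,"ay":0,"az":0,"gripper":1},{"dx":0.5,"dy":-13,"dz":12,"ax":0,"ay":0,"az":0,"gripper":1},{"dx":1,"dy":-17,"dz":12,"ax":0,"ay":0,"az":0,"gripper":1},{"dx":1,"dy":-21,"dz":12,"ax":0,"ay":0,"az":0,"gripper":1},{"dx":1,"dy":-25,"dz":12,"ax":0,"ay":0,"az":0,"gripper":1},{"dx":1,"dy":-29,"dz":12,"ax":0,"ay":0,"az":0,"gripper":1},{"dx":1.5,"dy":-33,"dz":12,"ax":0,"ay":0,"az":0,"gripper":1},{"dx":2,"dy":-37,"dz":12,"ax":0,"ay":0,"az":0,"gripper":1},{"dx":2,"dy":-41,"dz":12,"ax":0,"ay":0,"az":0,"gripper":1},{"dx":2,"dy":-45,"dz":12,"ax":0,"ay":0,"az":0,"gripper":1},{"dx":2,"dy":-48,"dz":12,"ax":0,"ay":0,"az":0,"gripper":1},{"dx":2,"dy":-50.5,"dz":12,"ax":0,"ay":0,"az":0,"gripper":1},{"dx":2.1,"dy":-52.3,"dz":12,"ax":0,"ay":0,"az":0,"gripper":1},{"dx":2.1,"dy":-52.3,"dz":12,"ax":0,"ay":0,"az":0,"gripper":1}]'
python3 -m jog '[{"dx":0,"dy":0,"dz":0,"ax":0,"ay":0,"az":0,"gripper":1},{"dx":0,"dy":0,"dz":0,"ax":0,"ay":0,"az":0,"gripper":1}]'
python3 w.py w5 wash_basket small_bottle lidded_jar bottle_a
```

```text
time: 12.15
tool_pos: [0.5644, -0.2931, 0.2484]
eef_rot: [-0.426, -3.112, 0.002]
force: [-0.1, 0.0, -0.9]
opening: 0.0434
grasp_force: 51.1
time: 12.32
tool_pos: [0.5651, -0.2885, 0.2487]
eef_rot: [-0.42, -3.113, -0.001]
force: [0.1, 0.1, -0.8]
opening: 0.0433
grasp_force: 51.1
tcp [ 0.5651 -0.2885  0.2487] F [ 0.08  0.06 -0.82] 12.3167
wash_basket 0.61 [ 0.562 -0.238 -0.003]
small_bottle 0.73 [ 0.519 -0.002  0.003]
lidded_jar 0.63 [ 0.701 -0.003 -0.001]
bottle_a 0.73 [ 0.559 -0.291  0.143]
```

View pics/w5.png

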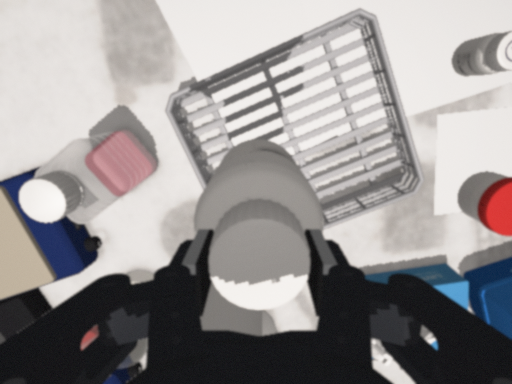

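The wrist view shows the bottle held upright above the left half of the basket, whose corners are at (370,15), (175,100) and (415,185). I'll lower it.

```bash
python3 -m jog '[{"dx":0,"dy":0,"dz":-2,"ax":0,"ay":0,"az":0,"gripper":1},{"dx":0,"dy":0,"dz":-4.5,"ax":0,"ay":0,"az":0,"gripper":1},{"dx":0,"dy":0,"dz":-7,"ax":0,"ay":0,"az":0,"gripper":1},{"dx":0,"dy":0,"dz":-9.5,"ax":0,"ay":0,"az":0,"gripper":1},{"dx":0,"dy":0,"dz":-11.3,"ax":0,"ay":0,"az":0,"gripper":1},{"dx":0,"dy":0,"dz":-12,"ax":0,"ay":0,"az":0,"gripper":1},{"dx":0,"dy":0,"dz":-12.5,"ax":0,"ay":0,"az":0,"gripper":1},{"dx":0,"dy":0,"dz":-12.5,"ax":0,"ay":0,"az":0,"gripper":1}]' | grep -E 'tool_pos|force'
python3 -m jog '[{"dx":0,"dy":0,"dz":-0.2,"ax":0,"ay":0,"az":0,"gripper":1},{"dx":0,"dy":0,"dz":-0.3,"ax":0,"ay":0,"az":0,"gripper":1},{"dx":0,"dy":0,"dz":-0.3,"ax":0,"ay":0,"az":0,"gripper":1}]' | grep -E 'tool_pos|force'
```

```text
tool_pos: [0.5649, -0.289, 0.1236]
force: [-0.3, 0.6, -1.5]
grasp_force: 51.2
tool_pos: [0.5657, -0.2899, 0.1222]
force: [-0.7, 0.5, -0.7]
grasp_force: 51.2
```

```bash
python3 -m jog '[{"dx":0,"dy":0,"dz":-0.15,"ax":0,"ay":0,"az":0,"gripper":1},{"dx":0,"dy":0,"dz":-0.3,"ax":0,"ay":0,"az":0,"gripper":1},{"dx":0,"dy":0,"dz":-0.3,"ax":0,"ay":0,"az":0,"gripper":1}]' | grep -E 'tool_pos|force'
```

```text
tool_pos: [0.5663, -0.2904, 0.1203]
force: [-0.6, 0.4, 7.0]
grasp_force: 51.8
```

It's on the floor (7 N). Release, back off and go to the third bottle.

```bash
python3 -m jog '[{"dx":0,"dy":0,"dz":0,"ax":0,"ay":0,"az":0,"gripper":-1},{"dx":0,"dy":0,"dz":0,"ax":0,"ay":0,"az":0,"gripper":-1},{"dx":0,"dy":0,"dz":0,"ax":0,"ay":0,"az":0,"gripper":-1},{"dx":0,"dy":0,"dz":0,"ax":0,"ay":0,"az":0,"gripper":-1},{"dx":0,"dy":0,"dz":0,"ax":0,"ay":0,"az":0,"gripper":-1},{"dx":0,"dy":0,"dz":3,"ax":0,"ay":0,"az":0,"gripper":-1},{"dx":0,"dy":0,"dz":6,"ax":0,"ay":0,"az":0,"gripper":-1},{"dx":0,"dy":0,"dz":10,"ax":0,"ay":0,"az":0,"gripper":-1}]'
python3 -m jog '[{"dx":-1,"dy":3.5,"dz":0,"ax":0,"ay":0,"az":0,"gripper":-1},{"dx":-2,"dy":7.1,"dz":0,"ax":0,"ay":0,"az":0,"gripper":-1},{"dx":-12.9,"dy":45.8,"dz":0,"ax":0,"ay":0,"az":0,"gripper":-1},{"dx":-12.9,"dy":45.8,"dz":0,"ax":0,"ay":0,"az":0,"gripper":-1},{"dx":-12.9,"dy":45.8,"dz":0,"ax":0,"ay":0,"az":0,"gripper":-1},{"dx":-12.9,"dy":45.8,"dz":0,"ax":0,"ay":0,"az":0,"gripper":-1},{"dx":-12.9,"dy":45.8,"dz":0,"ax":0,"ay":0,"az":0,"gripper":-1},{"dx":-12.9,"dy":45.8,"dz":0,"ax":0,"ay":0,"az":0,"gripper":-1},{"dx":-12.9,"dy":45.8,"dz":0,"ax":0,"ay":0,"az":0,"gripper":-1},{"dx":-12.9,"dy":45.8,"dz":0,"ax":0,"ay":0,"az":0,"gripper":-1},{"dx":-12.9,"dy":45.8,"dz":0,"ax":0,"ay":0,"az":0,"gripper":-1},{"dx":-12.9,"dy":45.8,"dz":0,"ax":0,"ay":0,"az":0,"gripper":-1},{"dx":-12.9,"dy":45.8,"dz":0,"ax":0,"ay":0,"az":0,"gripper":-1},{"dx":-12.9,"dy":45.8,"dz":0,"ax":0,"ay":0,"az":0,"gripper":-1},{"dx":-12.9,"dy":45.8,"dz":0,"ax":0,"ay":0,"az":0,"gripper":-1},{"dx":-12.9,"dy":45.8,"dz":0,"ax":0,"ay":0,"az":0,"gripper":-1},{"dx":-12.9,"dy":45.8,"dz":0,"ax":0,"ay":0,"az":0,"gripper":-1},{"dx":-12.9,"dy":45.8,"dz":0,"ax":0,"ay":0,"az":0,"gripper":-1}]'
python3 w.py w6 bottle_a
python3 - <<'E'
from h import *
for c in("scene","side"):
    bot.grab_frame(c)
    for r in bot.place_of(c,"bottle_a"): print(c,round(r["score"],2),toworld(c,r["point"]).round(3))
E
```

```text
time: 14.4
tool_pos: [0.5633, -0.2883, 0.2156]
eef_rot: [-0.42, -3.108, -0.004]
force: [0.4, -0.8, -0.3]
opening: 0.0853
grasp_force: 0.0
time: 15.9
tool_pos: [0.4364, 0.1675, 0.2178]
eef_rot: [-0.424, -3.113, 0.0]
force: [0.3, -1.0, 0.2]
opening: 0.0855
grasp_force: 0.0
tcp [0.4364 0.1675 0.2178] F [ 0.33 -0.97  0.16] 15.9
bottle_a 0.87 [0.436 0.439 0.005]
bottle_a 0.62 [0.457 0.311 0.002]
bottle_a 0.55 [0.435 0.167 0.004]
bottle_a 0.55 [ 0.326 -0.099  0.001]
scene 0.97 [0.432 0.436 0.001]
scene 0.8 [0.435 0.168 0.003]
scene 0.76 [0.479 0.712 0.003]
scene 0.72 [ 0.326 -0.102  0.   ]
scene 0.7 [ 0.301  0.468 -0.003]
scene 0.66 [0.451 0.317 0.006]
scene 0.62 [ 0.567 -0.289  0.01 ]
side 0.87 [0.459 0.31  0.004]
side 0.86 [0.48  0.709 0.   ]
side 0.83 [ 0.323 -0.098  0.001]
side 0.75 [ 0.566 -0.295  0.012]
side 0.74 [ 0.305  0.47  -0.001]
side 0.7 [0.442 0.17  0.004]
```

The placed bottle stands at (0.566,-0.29,0.012), and the third is at (0.437,0.168). Gripping and weighing that one now.

```bash
python3 -m jog '[{"dx":0,"dy":0,"dz":-3,"ax":0,"ay":0,"az":0,"gripper":-1},{"dx":0,"dy":0,"dz":-6.5,"ax":0,"ay":0,"az":0,"gripper":-1},{"dx":0,"dy":0,"dz":-9.5,"ax":0,"ay":0,"az":0,"gripper":-1},{"dx":0,"dy":0,"dz":-10.8,"ax":0,"ay":0,"az":0,"gripper":-1},{"dx":0,"dy":0,"dz":-10.8,"ax":0,"ay":0,"az":0,"gripper":-1}]' | grep -E 'tool_pos|force'
python3 -m jog '[{"dx":0,"dy":0,"dz":0,"ax":0,"ay":0,"az":0,"gripper":1},{"dx":0,"dy":0,"dz":0,"ax":0,"ay":0,"az":0,"gripper":1},{"dx":0,"dy":0,"dz":0,"ax":0,"ay":0,"az":0,"gripper":1},{"dx":0,"dy":0,"dz":0,"ax":0,"ay":0,"az":0,"gripper":1},{"dx":0,"dy":0,"dz":0,"ax":0,"ay":0,"az":0,"gripper":1},{"dx":0,"dy":0,"dz":0,"ax":0,"ay":0,"az":0,"gripper":1},{"dx":0,"dy":0,"dz":0,"ax":0,"ay":0,"az":0,"gripper":1}]' 50
python3 -m jog '[{"dx":0,"dy":0,"dz":0.7,"ax":0,"ay":0,"az":0,"gripper":1},{"dx":0,"dy":0,"dz":1.4,"ax":0,"ay":0,"az":0,"gripper":1},{"dx":0,"dy":0,"dz":2,"ax":0,"ay":0,"az":0,"gripper":1},{"dx":0,"dy":0,"dz":2,"ax":0,"ay":0,"az":0,"gripper":1},{"dx":0,"dy":0,"dz":2,"ax":0,"ay":0,"az":0,"gripper":1},{"dx":0,"dy":0,"dz":2,"ax":0,"ay":0,"az":0,"gripper":1},{"dx":0,"dy":0,"dz":2,"ax":0,"ay":0,"az":0,"gripper":1},{"dx":0,"dy":0,"dz":2,"ax":0,"ay":0,"az":0,"gripper":1}]'
for i in 1 2; do python3 -m jog '[{"dx":0,"dy":0,"dz":0,"ax":0,"ay":0,"az":0,"gripper":1},{"dx":0,"dy":0,"dz":0,"ax":0,"ay":0,"az":0,"gripper":1}]' | grep force; done
```

```text
tool_pos: [0.4327, 0.1679, 0.1059]
force: [-0.6, -0.4, 0.0]
grasp_force: 0.0
time: 17.2
tool_pos: [0.4377, 0.1687, 0.1121]
eef_rot: [0.42, 3.11, 0.002]
force: [-1.2, -1.5, 6.9]
opening: 0.0432
grasp_force: 50.8
time: 17.87
tool_pos: [0.4356, 0.1685, 0.1295]
eef_rot: [-0.421, -3.112, 0.0]
force: [-0.9, -0.6, -1.4]
opening: 0.0432
grasp_force: 50.8
force: [-0.5, 0.0, -0.5]
grasp_force: 50.8
force: [-0.0, -0.2, -0.7]
grasp_force: 50.8
```

It's empty too (about 0.7 N). I'll carry it to the other half of the basket at (0.553,-0.184).

```bash
python3 -m jog '[{"dx":0,"dy":0,"dz":2,"ax":0,"ay":0,"az":0,"gripper":1},{"dx":0,"dy":0,"dz":5,"ax":0,"ay":0,"az":0,"gripper":1},{"dx":0,"dy":0,"dz":8,"ax":0,"ay":0,"az":0,"gripper":1},{"dx":0,"dy":0,"dz":11,"ax":0,"ay":0,"az":0,"gripper":1},{"dx":0.5,"dy":-1.5,"dz":12,"ax":0,"ay":0,"az":0,"gripper":1},{"dx":1.5,"dy":-4.5,"dz":12,"ax":0,"ay":0,"az":0,"gripper":1},{"dx":2.7,"dy":-8,"dz":12,"ax":0,"ay":0,"az":0,"gripper":1},{"dx":4,"dy":-12,"dz":12,"ax":0,"ay":0,"az":0,"gripper":1},{"dx":5.3,"dy":-16,"dz":12,"ax":0,"ay":0,"az":0,"gripper":1},{"dx":6.6,"dy":-20,"dz":12,"ax":0,"ay":0,"az":0,"gripper":1},{"dx":7.9,"dy":-24,"dz":12,"ax":0,"ay":0,"az":0,"gripper":1},{"dx":9.2,"dy":-28,"dz":12,"ax":0,"ay":0,"az":0,"gripper":1},{"dx":10.3,"dy":-31,"dz":12,"ax":0,"ay":0,"az":0,"gripper":1},{"dx":11.2,"dy":-33.8,"dz":12,"ax":0,"ay":0,"az":0,"gripper":1},{"dx":11.7,"dy":-35.3,"dz":12,"ax":0,"ay":0,"az":0,"gripper":1},{"dx":11.7,"dy":-35.3,"dz":12,"ax":0,"ay":0,"az":0,"gripper":1},{"dx":11.7,"dy":-35.3,"dz":12,"ax":0,"ay":0,"az":0,"gripper":1},{"dx":11.7,"dy":-35.3,"dz":12,"ax":0,"ay":0,"az":0,"gripper":1}]'
python3 w.py w7 wash_basket bottle_a small_bottle
```

```text
time: 19.7
tool_pos: [0.5527, -0.1833, 0.2497]
eef_rot: [-0.42, -3.113, -0.001]
force: [0.5, -0.1, -1.2]
opening: 0.0434
grasp_force: 51.0
tcp [ 0.5527 -0.1833  0.2497] F [ 0.52 -0.09 -1.15] 19.7
wash_basket 0.6 [ 0.56  -0.239 -0.004]
bottle_a 0.67 [ 0.552 -0.187  0.143]
small_bottle 0.78 [ 0.519 -0.002  0.001]
```

```bash
python3 -m jog '[{"dx":0,"dy":0,"dz":-2,"ax":0,"ay":0,"az":0,"gripper":1},{"dx":0,"dy":0,"dz":-4.5,"ax":0,"ay":0,"az":0,"gripper":1},{"dx":0,"dy":0,"dz":-7,"ax":0,"ay":0,"az":0,"gripper":1},{"dx":0,"dy":0,"dz":-9.5,"ax":0,"ay":0,"az":0,"gripper":1},{"dx":0,"dy":0,"dz":-11.3,"ax":0,"ay":0,"az":0,"gripper":1},{"dx":0,"dy":0,"dz":-12,"ax":0,"ay":0,"az":0,"gripper":1},{"dx":0,"dy":0,"dz":-12.6,"ax":0,"ay":0,"az":0,"gripper":1},{"dx":0,"dy":0,"dz":-12.6,"ax":0,"ay":0,"az":0,"gripper":1}]' | grep -E 'tool_pos|force'
python3 -m jog '[{"dx":0,"dy":0,"dz":-0.15,"ax":0,"ay":0,"az":0,"gripper":1},{"dx":0,"dy":0,"dz":-0.3,"ax":0,"ay":0,"az":0,"gripper":1},{"dx":0,"dy":0,"dz":-0.3,"ax":0,"ay":0,"az":0,"gripper":1}]' | grep -E 'tool_pos|force'
```

```text
tool_pos: [0.5528, -0.1839, 0.1235]
force: [0.1, 0.5, -0.7]
grasp_force: 51.0
tool_pos: [0.5537, -0.1847, 0.122]
force: [-0.3, 0.3, 0.3]
grasp_force: 51.0
```

```bash
python3 -m jog '[{"dx":0,"dy":0,"dz":-0.1,"ax":0,"ay":0,"az":0,"gripper":1},{"dx":0,"dy":0,"dz":-0.2,"ax":0,"ay":0,"az":0,"gripper":1},{"dx":0,"dy":0,"dz":-0.2,"ax":0,"ay":0,"az":0,"gripper":1}]' | grep -E 'tool_pos|force'
python3 -m jog '[{"dx":0,"dy":0,"dz":0,"ax":0,"ay":0,"az":0,"gripper":-1},{"dx":0,"dy":0,"dz":0,"ax":0,"ay":0,"az":0,"gripper":-1},{"dx":0,"dy":0,"dz":0,"ax":0,"ay":0,"az":0,"gripper":-1},{"dx":0,"dy":0,"dz":0,"ax":0,"ay":0,"az":0,"gripper":-1},{"dx":0,"dy":0,"dz":0,"ax":0,"ay":0,"az":0,"gripper":-1},{"dx":0,"dy":0,"dz":3,"ax":0,"ay":0,"az":0,"gripper":-1},{"dx":0,"dy":0,"dz":6,"ax":0,"ay":0,"az":0,"gripper":-1},{"dx":0,"dy":0,"dz":10,"ax":0,"ay":0,"az":0,"gripper":-1},{"dx":0,"dy":0,"dz":14,"ax":0,"ay":0,"az":0,"gripper":-1},{"dx":0,"dy":0,"dz":16,"ax":0,"ay":0,"az":0,"gripper":-1},{"dx":0,"dy":0,"dz":16,"ax":0,"ay":0,"az":0,"gripper":-1},{"dx":0,"dy":0,"dz":16,"ax":0,"ay":0,"az":0,"gripper":-1}]'
python3 w.py w8 wash_basket bottle_a small_bottle
python3 - <<'E'
from h import *
ims=[]
for c in("scene","side"):
    ims.append(bot.grab_frame(c))
    for l in ("bottle_a","small_bottle","lidded_jar"):
        for r in bot.place_of(c,l): print(c,l,round(r["score"],2),toworld(c,r["point"]).round(3))
w=cv2.imread("pics/w8.png")
f=lambda i:cv2.resize(i,(400,300))
cv2.imwrite("pics/end.png",np.vstack([np.hstack([f(ims[0][90:252,100:316]),f(ims[1][132:312,200:440])]),np.hstack([f(w),f(w)*0])]))
E
```

```text
tool_pos: [0.5543, -0.1851, 0.1212]
force: [-0.8, 0.2, 6.2]
grasp_force: 51.8
time: 22.07
tool_pos: [0.5538, -0.1848, 0.2807]
eef_rot: [0.42, 3.11, -0.002]
force: [-0.5, 0.1, -0.7]
opening: 0.0857
grasp_force: 0.0
tcp [ 0.5538 -0.1848  0.2807] F [-0.52  0.08 -0.73] 22.0667
wash_basket 0.72 [ 0.562 -0.241  0.001]
bottle_a 0.91 [ 0.553 -0.19   0.009]
bottle_a 0.56 [ 0.564 -0.292  0.015]
small_bottle 0.81 [ 0.519 -0.001  0.002]
scene bottle_a 0.92 [ 0.327 -0.1   -0.002]
scene bottle_a 0.78 [ 0.566 -0.292  0.012]
scene bottle_a 0.72 [0.476 0.711 0.004]
scene bottle_a 0.69 [0.431 0.438 0.   ]
scene bottle_a 0.68 [ 0.553 -0.187  0.016]
scene bottle_a 0.63 [ 0.303  0.472 -0.002]
scene bottle_a 0.62 [0.451 0.311 0.005]
scene bottle_a 0.56 [ 0.517 -0.006 -0.001]
scene small_bottle 0.51 [ 0.517 -0.007  0.   ]
scene lidded_jar 0.67 [ 0.7   -0.006  0.   ]
side bottle_a 0.83 [0.309 0.471 0.001]
side bottle_a 0.77 [ 0.563 -0.293  0.014]
side bottle_a 0.73 [0.453 0.312 0.002]
side bottle_a 0.73 [ 0.322 -0.103  0.001]
side bottle_a 0.61 [ 0.558 -0.184  0.013]
side bottle_a 0.6 [0.48  0.715 0.002]
side bottle_a 0.57 [ 0.433  0.436 -0.003]
side small_bottle 0.82 [ 0.518 -0.006 -0.003]
side small_bottle 0.62 [ 0.565 -0.294  0.014]
side small_bottle 0.39 [ 0.561 -0.184  0.015]
side lidded_jar 0.73 [ 0.703 -0.006  0.005]
```

View pics/end.png

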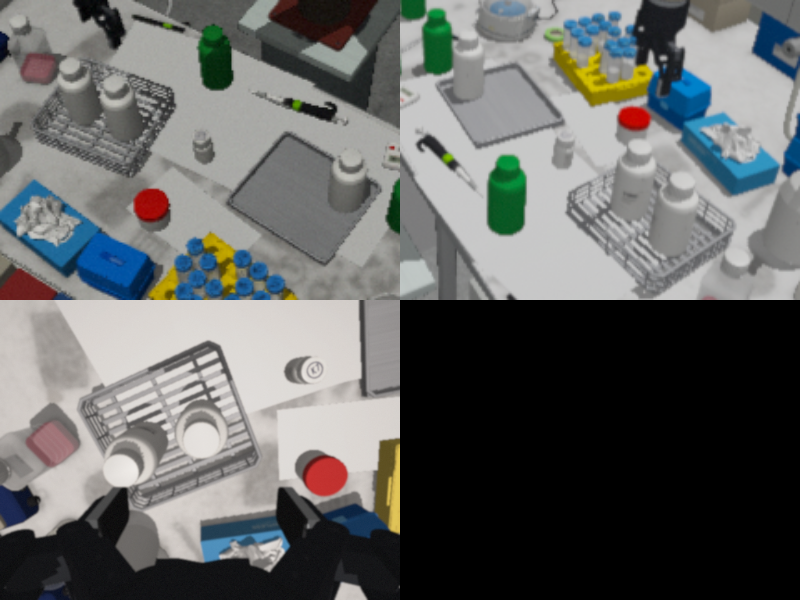

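The end picture shows two bottles upright in the basket at (75,90) and (118,105) in the scene panel. The full one stands in the tray at (347,180), and the small bottle and the jar haven't moved. I'm handing it in.

```bash
python3 -c "
from bench import bot
print(bot.finish_job())"
```

```text
the job is handed in; nothing more can be done
None
```

I handed the job in at about 22 s: the two empty bottles (about 0.7 N each) stand upright in the wash basket, the full one (about 4 N) is back in the spill tray, and the small bottle and jar show no shift; the hand-in returned no verdict.

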